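# Press the stopper home in a miniature bottle with the inner screw knob

### The job

Slide the shuttle with the bottle fully home under the press head, then wind the pad down with the small inner knob alone until the stopper is fully in the bottle's neck and firmly pressed, about 30 N by feel - the glass cracks above 50 N. The outer height ring is already set and must not shift. Then wind the pad back up off the stopper and let go, leaving the bottle under the head and disturbing nothing else.

Things in the scene. Friction and masses are not known exactly. Their poses are not given: they have to be found in the camera images.
- press: green hand screw press, fixed, at another place and yaw each time. Base 290 x 130 x 14 mm, column at the far side, arm over the middle (60 mm wide, 160 to 184 mm high). Origin: on the vertical spindle axis at bench height; x from the front (post side) to the column, z up. On top of the arm, one within the other: aluminium height ring (outer), black knob (inner), the press's highest part (219 mm)
- knob_grip (a point): small inner knob: black, ribbed, round, 22 mm wide, 18 mm tall, axis vertical, its underside 1.5 to 3.5 mm above the outer ring. This point: on its axis, half-way up. Clockwise seen from above lowers the orange pad by 3.2 mm per rad, anticlockwise raises it; the knob keeps its height. Takes several grasps: the stopper is home after 2.5 to 4.5 rad clockwise. Its own friction is about 0.012 N m, either way
- ring_mark (a point): red mark on the outer height ring: knurled aluminium, 50 mm wide, 13 mm tall, its top face 10.5 to 12.5 mm below the knob's half-height. It sets the head's height and is already set; it turns easily (0.035 N m) when rubbed. This point: on the mark, 22 mm from the spindle axis, at the ring's top face
- shuttle (a joint): the shuttle, an aluminium sliding plate in the press's base that carries the bottle in a white cup: 0 = drawn out to the front (as at the start), 0.060 m = home under the head against its stop; slides along the press's x axis with about 2 N
- post_grip (a point): black upright grip of the shuttle's post, 20 mm diameter, 30 mm tall, the point at half its height, 51 mm above the shuttle plate's underside (about 65 mm above the bench) and 105 mm in front of the bottle's axis; move it along the press's +x to send the shuttle home
- bottle: brown 50 ml glass bottle with a paper label, 36 mm wide, standing in the shuttle's cup (cup 18 mm deep, 1.5 mm play). Origin at the centre of its foot, z up. Its rim is 88.8 to 91.2 mm above the foot: it differs from bottle to bottle and is not measured
- stopper_top (a point): centre of the top of the bottle's stopper: dark wooden head, 23 mm wide, 13 mm tall, on a cork shank stuck in the neck. At the start the head stands 4 to 7 mm above the rim; it sinks under about 12 N and is home when the head sits on the rim, its top then 101.8 to 104.2 mm above the bottle's foot
- head: the head: steel sleeve on the spindle axis that carries the knob and, at the spindle's lower end, the orange press pad (disc, 27 mm wide), which hangs 1 to 10 mm above the stopper when the bottle is under it. Origin 24.5 mm below the knob's half-height. 10 N of pad force is felt as 0.032 N m at the knob: first the stopper's 12 N, then, once home, about 45 N more per mm. The glass cracks above 50 N
- mini_red: bystander: 50 ml glass bottle with red cap, 34 mm wide, 101 mm tall; origin at its foot
- mini_green: bystander: green glass bottle with brass cap, 38 mm wide, 111 mm tall; origin at its foot
- mini_dark: bystander: brown bottle with yellow label and black cap, 36 mm wide, 106 mm tall; origin at its foot
- mini_crock: bystander: white ceramic miniature, 48 mm wide, 75 mm tall; origin at its foot
- stopper_tray: bystander: grey open tray, 120 x 160 x 35 mm, with two spare stoppers in it; origin under its centre
- label_roll: bystander: roll of paper labels, 76 mm wide, 30 mm tall; origin under its centre
Mind the look-alikes: they are no part of the job. Leave any blue look-alike of the bottle alone.

How it is judged:
On the way, in this order (a step that is already met when the one before it is completed fails the run):
1. the shuttle is home under the head (value of joint shuttle above 0.0585 m), for 0.2 s.
2. the stopper is down on the rim and firmly pressed (over 18 N, which only a stopper that is home can bear) (value of joint shuttle above 0.0585 m and z of stopper_top in the frame of bottle below 0.1048 m and contact force between head and bottle above 18 N), for 0.2 s.
At the end, for the whole second after the job is handed in: the shuttle is home (within 1.5 mm), the bottle stands upright and at rest in it, its stopper is still down (top at most 104.8 mm above the foot) and the pad is off the stopper (value of joint shuttle above 0.0585 m and z of stopper_top in the frame of bottle below 0.1048 m and contact force between head and bottle below 0.2 N and angle between bottle's own z axis and vertical below 0.1 rad and linear speed of bottle below 0.01 m/s); the robot touches nothing.
It fails at once if the outer height ring was dragged round (its mark moved more than 2 mm) (distance of ring_mark from where it was at the start of the episode above 0.002 m).
It fails at once if the bottle was overloaded (more than 50 N from the pad) (contact force between head and bottle above 50 N).
It fails at once if a bystander was disturbed (moved more than 15 mm) (distance of any of mini_red, mini_green, mini_dark, mini_crock, stopper_tray, label_roll from where it was at the start of the episode above 0.015 m).
It also fails if it takes over 72 s, if anything falls off the work surface, if the arm or the gripper's body presses on something with over 40 N, if the wrist force passes 120 N, or if a joint passes its speed limit or range.

### The arm

A 7-joint arm with a two-finger parallel gripper is mounted at the origin on the work surface. World frame = base frame: x ahead of the robot, y to its left, z up, the work surface at z = 0. Lengths are in m, angles in rad, forces in N, time in s.
With the tool pointing down it reaches from about 0.4 to 0.875 m from the base axis. Payload 19.3 kg.
Tool frame: the origin (TCP) lies at the very end of the fingers, on their centre line; the grasp point (between the pads) lies 19 mm behind it; z points along the fingers, y is the direction in which the jaws open and shut (so a half turn about z gives the same grasp; the last joint's range is limited). The gripper opens to 85 mm and grips with 20 to 120 N. Pads are 22 mm wide; open, the fingers measure 114 mm over their backs; the gripper's body (76 mm by 85 mm) begins 54 mm behind the grasp point. The pads swing forward as they close: fully open they stand 13 mm farther back than shut.
Start: joints at [-1.416, 0.521, -0.036, 1.599, 0.021, 1.021, -0.113], TCP at [0.139, 0.609, 0.231] pointing down, gripper open.
Joint ranges: [-2.91, 2.91], [-0.3, 2.13], [-1.5, 1.42], [0.17, 2.43], [-1.26, 4.41], [0.16, 1.93], [-2.52, 2.52]. Speed limits (rad/s): [1.89, 1.89, 2.39, 2.39, 3.01, 3.01, 3.01].

### API

Orientations are given as [roll, pitch, yaw] about the fixed x, y, z axes, in that order (R = Rz(yaw) Ry(pitch) Rx(roll)).
In Python, from workcell import bot gives the robot as it stands.
- The arm moves only by the tool carry_out, never from a script. Its argument "targets" is a list of rows, each a list of 7 numbers: the shift along the tool's x, y, z in mm, then the turn, a rotation vector about the tool's x, y, z in units of 6 degrees (1.0 is 6 degrees), then the closure in counts, from 0 (fully open) to 255 (shut). A call has 1 to 5 rows; each row shifts and turns the commanded pose from where the row before left it, along the tool's axes as they then stand; what a row does not reach is not made up. A row lasts 1/12 s, in which the tool goes at most 41.7 mm and 7.16 degrees, less where a joint would pass 70% of its speed; a pose out of reach is approached as far as the arm can. A call is refused whole if a number of a shift passes 41.7 or a number of a turn 1, either way. A call with a gripper value outside its range is refused whole. The fingers move at their own pace and stop on an object; "force" is the grip in N (left out, the last holds). Time passes only in rows, so rows that do not move let the fingers close. It gives the time, the measured TCP pose, the force and the opening at its end, in the units of the state.
- bot.observe(): the state, without advancing time (a new reading comes with each control period).
- bot.grab_frame(name): name is "scene" or "side" or "wrist"; returns a dict with "color" (420x560x3 uint8, red, green, blue), "z_map" (420x560 float32, m along the optical axis (not along the pixel's ray), 0 where there is no reading), "K" (3x3 intrinsics, pixels), "cam_to_world" (4x4, takes a point from camera to world coordinates); the wrist camera has in their place "T_tool_cam" (4x4, takes a point from camera to tool coordinates, whose origin is the TCP and whose axes are the flange's). Camera axes: x right, y down, z forward; pixel columns grow to the right and rows downward; lengths in m; the calibration is good to about 2 mm. The wrist camera is an equidistant fisheye: a pixel r from the principal point sees the ray r / f radians off the axis. A picture is of the moment at which its call begins: read the wrist's pose just before it.
- bot.job_done(): hands the job in, once; it reports no verdict.
The state is a dict: "clock": time; "qpos": joint angles; "qd": joint speeds; "joint_efforts": joint torques, N m; "position": TCP position; "tool_rot": TCP orientation; "force": force on the tool from outside, world axes, zero at the start; "moment": the same for the moment, N m; "grip_width": finger opening in m.
Only numpy, scipy, OpenCV 4.12 (cv2) and the standard library are available. Lean on these libraries where they do the work, as an engineer would, in place of code of your own. Each camera call takes 0.05 s, during which the arm holds its last target. There are 200 camera calls.

## Working session

There is one attempt and no reset: what is moved stays moved. The work goes in short steps, Python scripts to look and compute and a tool call to move; the robot and the scene stay as the last step left them, time stands still between calls to the robot, and variables do not carry over. Pictures are saved under pics/ and viewed, about 8 in all and at most 12, crops included, and the job is handed in when it is done.

Besides the shell and the picture viewer there is one more tool, called after ">>>" in YAML: its name, and indented under it one key for each argument. carry_out: Moves the arm, as the interface text tells. Its arguments: {"type":"object","properties":{"targets":{"type":"array","items":{"type":"array","items":{"type":"number"}}},"force":{"type":"number"}},"required":["targets"]}

```bash
mkdir -p pics; ls
python3 - <<'E'
from workcell import bot
import cv2,numpy as np
print(bot.observe())
for n in("scene","side"):
    f=bot.grab_frame(n); np.savez(f"pics/{n}0.npz",**f); cv2.imwrite(f"pics/{n}0.png",f["color"][:,:,::-1])
    print(n,f["K"],f["cam_to_world"])
E
```

```text
pics
{'clock': 0.0, 'qpos': array([-1.41620261,  0.52201413, -0.03633335,  1.59999592,  0.02117498,
        1.02111664, -0.11281533]), 'qd': array([ 0.0001683 ,  0.00212922,  0.00049707, -0.00070199, -0.00137593,
       -0.00089365, -0.00012872]), 'joint_efforts': array([-1.37760911e-03, -9.27133512e+01,  1.97929412e+00, -3.69931519e+01,
        1.77477073e-02,  8.32164427e-03, -2.99558155e-05]), 'position': array([0.13926617, 0.60893709, 0.23072992]), 'tool_rot': array([-3.14044399e+00,  5.85393200e-05,  2.91676553e+00]), 'force': array([-1.45522154e-05, -2.02786478e-01,  2.54284318e-01]), 'moment': array([ 0.00518664,  0.0054605 , -0.02983576]), 'grip_width': 0.08556774744043677}
scene [[476.64391881   0.         276.69673595]
 [  0.         476.64391881 211.19014583]
 [  0.           0.           1.        ]] [[-0.87665838  0.34922346 -0.33092758  0.97359052]
 [ 0.48081149  0.66029967 -0.57690958  0.80030944]
 [ 0.01704101 -0.6648664  -0.74676789  1.16312327]
 [ 0.          0.          0.          1.        ]]
side [[403.42616316   0.         274.93982949]
 [  0.         403.42616316 211.26976882]
 [  0.           0.           1.        ]] [[ 0.83924645 -0.29982338  0.45362026 -0.09069573]
 [-0.54359717 -0.48248495  0.68681176 -0.92613073]
 [ 0.01294272 -0.82299102 -0.56790692  0.91478593]
 [ 0.          0.          0.          1.        ]]
```

View pics/scene0.png

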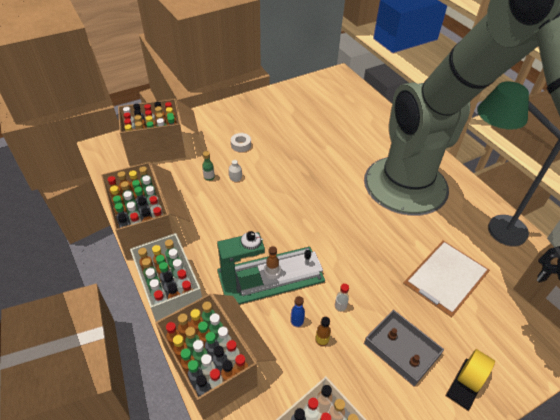

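View pics/side0.png

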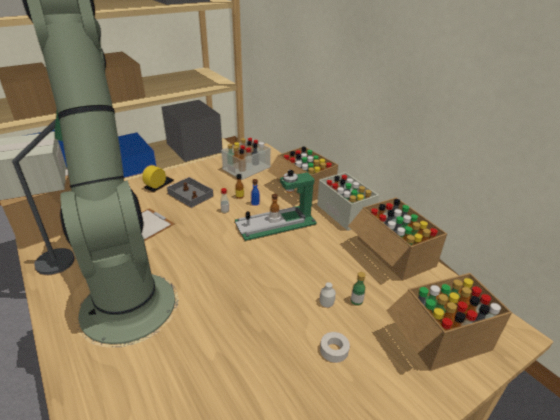

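The scene view shows the press with its ring and knob at about (251,237), the post grip at (308,256), the bottle at (272,258) and a blue look-alike at (298,312). In the side view the knob is at about (291,175) and the post at (248,218).

```bash
cat > h.py <<'E'
import numpy as np,cv2
def load(n): return dict(np.load(f"pics/{n}.npz"))
def cloud(f):
    z=f["z_map"];v,u=np.mgrid[:z.shape[0],:z.shape[1]];K=f["K"]
    p=np.stack([(u-K[0,2])/K[0,0]*z,(v-K[1,2])/K[1,1]*z,z],-1)
    T=f["cam_to_world"]; return p@T[:3,:3].T+T[:3,3]
def ray(f,u,v,h):
    K,T=f["K"],f["cam_to_world"]; d=T[:3,:3]@[(u-K[0,2])/K[0,0],(v-K[1,2])/K[1,1],1]
    return T[:3,3]+d*(h-T[2,3])/d[2]
E
python3 - <<'E'
from h import *
np.set_printoptions(precision=4,suppress=True)
box={"scene0":dict(press=(215,220,330,300),knob=(240,226,263,250),post=(300,248,316,268)),"side0":dict(press=(230,165,320,240),knob=(280,168,302,185),post=(242,208,256,228))}
for n in box:
    f=load(n);P=cloud(f);c=f["color"].astype(int);hsv=cv2.cvtColor(f["color"],cv2.COLOR_RGB2HSV)
    def sub(b): 
        x0,y0,x1,y1=b; m=np.zeros(c.shape[:2],bool);m[y0:y1,x0:x1]=1;return m
    green=(hsv[...,0]>65)&(hsv[...,0]<95)&(hsv[...,1]>100)
    g=sub(box[n]["press"])&green
    base=g&(P[...,2]<.022)&(P[...,2]>.004); arm=g&(P[...,2]>.175)&(P[...,2]<.195)
    for nm,m in(("base",base),("arm",arm)):
        q=P[m]; r=cv2.minAreaRect((q[:,:2]*1000).astype(np.float32)); print(n,nm,m.sum(),r)
    dark=hsv[...,2]<70
    k=sub(box[n]["knob"])&dark&(P[...,2]>.195); print("knob",k.sum(),P[k].mean(0),P[k].min(0),P[k].max(0),"px",np.argwhere(k).mean(0)[::-1])
    p=sub(box[n]["post"])&dark&(P[...,2]>.045)&(P[...,2]<.1); print("post",p.sum(),P[p].mean(0),P[p].max(0),"px",np.argwhere(p).mean(0)[::-1])
    rg=sub(box[n]["knob"])&~dark&(P[...,2]>.19)&~green; print("ring",rg.sum(),P[rg].mean(0),P[rg].min(0),P[rg].max(0))
    for s,t in(("scene",0),):pass
E
```

```text
scene0 base 888 ((598.037841796875, 125.81450653076172), (118.58354187011719, 284.8198547363281), 80.13789367675781)
scene0 arm 518 ((680.43798828125, 103.0656509399414), (60.2010383605957, 111.90055084228516), 78.76636505126953)
knob 54 [0.6536 0.1112 0.2143] [0.644  0.0974 0.2041] [0.6635 0.119  0.2225] px [250.3333 236.3704]
post 48 [0.4922 0.1424 0.0738] [0.4988 0.1491 0.0849] px [307.4167 254.0833]
ring 215 [0.6572 0.1187 0.2081] [0.6284 0.0812 0.19  ] [0.9736 0.8003 1.1631]
side0 base 314 ((591.1639404296875, 93.01631164550781), (97.54966735839844, 281.86798095703125), 79.93525695800781)
side0 arm 156 ((672.700439453125, 92.81623077392578), (59.792503356933594, 110.88600158691406), 75.54136657714844)
knob 27 [0.6472 0.0974 0.2125] [0.6395 0.09   0.2034] [0.6575 0.1077 0.2203] px [290.037  172.7778]
post 26 [0.4862 0.1284 0.0687] [0.4924 0.1345 0.079 ] px [247.4231 215.2692]
ring 88 [0.6352 0.0843 0.2053] [-0.0907 -0.9261  0.19  ] [0.6711 0.1307 0.9148]
```

>>> carry_out:
  targets:
    - [-30,-25.6,0,0,0,0,0]
    - [-30,-25.6,0,0,0,0,0]
    - [-30,-25.6,0,0,0,0,0]
    - [-30,-25.6,0,0,0,0,0]
    - [-30,-25.6,0,0,0,0,0]
  force: 40

```text
clock: 0.52
position: [0.2577, 0.4492, 0.2311]
tool_rot: [-3.141, -0.0, 2.917]
force: [1.7, 1.8, -0.2]
grip_width: 0.0856
```

>>> carry_out:
  targets:
    - [-30,-25.6,0,0,0,0,0]
    - [-30,-25.6,0,0,0,0,0]
    - [-30,-25.6,0,0,0,0,0]
    - [-30,-25.6,0,0,0,0,0]
    - [-30,-25.6,0,0,0,0,0]

```text
clock: 0.93
position: [0.3754, 0.291, 0.2313]
tool_rot: [-3.142, -0.0, 2.917]
force: [1.2, 1.2, 0.4]
grip_width: 0.0853
```

>>> carry_out:
  targets:
    - [-30,-25.6,0,0,0,0,0]
    - [-30,-25.6,0,0,0,0,0]
    - [-30,-25.6,0,0,0,0,0]
    - [-30,-25.6,0,0,0,0,0]
    - [0,0,0,0,0,0,0]

```text
clock: 1.35
position: [0.4723, 0.1597, 0.2313]
tool_rot: [-3.14, 0.002, 2.909]
force: [0.0, -1.4, -0.3]
grip_width: 0.0855
```

Run:
```python
from workcell import bot
import cv2,numpy as np
s=bot.observe();print(s)
f=bot.grab_frame("wrist"); np.savez("pics/w1.npz",pos=s["position"],rpy=s["tool_rot"],**f); cv2.imwrite("pics/w1.png",f["color"][:,:,::-1])
print(f["K"],f["T_tool_cam"])
```

```text
{'clock': 1.35, 'qpos': array([-0.55816955,  0.32317985,  0.14056249,  1.93309832, -0.05403301,
        0.88862334,  0.94734584]), 'qd': array([-0.08198514, -0.01511597, -0.07314552,  0.02883636, -0.0044837 ,
       -0.00633102, -0.13914638]), 'joint_efforts': array([  2.2666271 , -65.87983131,   2.5415162 , -35.31240821,
        -0.54786013,   0.09876546,   3.19688737]), 'position': array([0.47233535, 0.15965266, 0.23130851]), 'tool_rot': array([-3.13978546e+00,  1.87381125e-03,  2.90886909e+00]), 'force': array([ 0.03727205, -1.36359773, -0.25805457]), 'moment': array([-0.0632436 ,  0.00777335, -0.03068152]), 'grip_width': 0.08547310232861206}
[[325.1922621    0.         281.55682921]
 [  0.         325.1922621  205.06413811]
 [  0.           0.           1.        ]] [[-4.86822101e-04 -9.63960483e-01 -2.66045014e-01  6.69766230e-02]
 [ 9.99999881e-01 -4.61036531e-04 -1.59375457e-04  1.53894244e-03]
 [ 3.09751726e-05 -2.66045060e-01  9.63960593e-01 -1.42615103e-01]
 [ 0.00000000e+00  0.00000000e+00  0.00000000e+00  1.00000000e+00]]
```

View pics/w1.png

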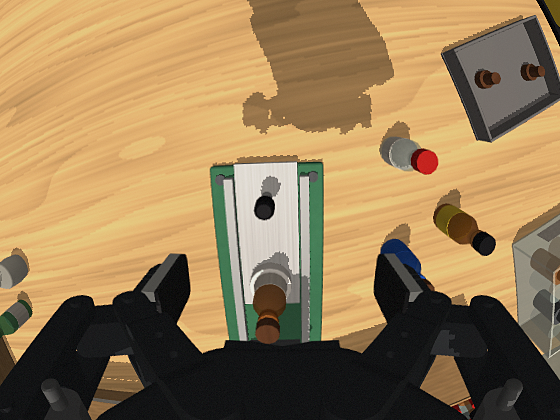

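The wrist view shows the base's front edge (212,166)–(322,162), the post grip top at about (264,207) and the bottle's stopper top at (267,330).

```bash
cat >> h.py <<'E'
from scipy.spatial.transform import Rotation as Ro
def wray(f,u,v,h):
    K,T=f["K"],f["T_tool_cam"]; d=np.array([(u-K[0,2])/K[0,0],(v-K[1,2])/K[1,1]]);r=np.hypot(*d)+1e-12
    c=np.array([*(d/r*np.sin(r)),np.cos(r)])
    R=Ro.from_euler("xyz",f["rpy"]).as_matrix()
    o=R@T[:3,3]+f["pos"]; w=R@T[:3,:3]@c; return o+w*(h-o[2])/w[2]
E
python3 - <<'E'
from h import *
np.set_printoptions(precision=4,suppress=True)
f=load("w1");hsv=cv2.cvtColor(f["color"],cv2.COLOR_RGB2HSV)
g=((hsv[...,0]>65)&(hsv[...,0]<95)&(hsv[...,1]>100)).astype(np.uint8); g[:,:200]=0;g[:,335:]=0;g[320:]=0
L=[];Rr=[]
for v in range(190,320,5):
    x=np.flatnonzero(g[v]); L.append(wray(f,x.min()-.5,v,.014)[:2]);Rr.append(wray(f,x.max()+.5,v,.014)[:2])
for n,e in(("L",L),("R",Rr)):
    e=np.array(e);vx,vy,x0,y0=cv2.fitLine((e*1000).astype(np.float32),cv2.DIST_HUBER,0,.01,.01).ravel();print(n,np.degrees(np.arctan(vy/vx)),x0,y0)
d=(hsv[...,2]<60).astype(np.uint8);d[:,:245]=0;d[:,285:]=0;d[:185]=0;d[230:]=0
ys,xs=np.nonzero(d);print("post px",xs.mean(),xs.min(),xs.max(),ys.mean(),ys.min(),ys.max())
for h in(.05,.065,.08):print(h,wray(f,xs.mean(),ys.mean(),h), "bottom/top",wray(f,264,ys.max(),h)[:2],wray(f,264,ys.min(),h)[:2])
print("stopper",wray(f,267,335,.125))
E
```

```text
L -11.544712 530.1505 66.427704
R -11.322121 566.97064 188.80647
post px 264.2675324675325 254 274 207.25974025974025 196 219
0.05 [0.4929 0.1375 0.05  ] bottom/top [0.5053 0.1341] [0.4812 0.1402]
0.065 [0.489  0.1394 0.065 ] bottom/top [0.5007 0.1361] [0.4778 0.1419]
0.08 [0.485  0.1412 0.08  ] bottom/top [0.4962 0.1381] [0.4744 0.1436]
stopper [0.5962 0.1173 0.125 ]
```

>>> carry_out:
  targets:
    - [-9,-8,0,0,0,-0.24,0]
    - [-9,-8,0,0,0,0,0]
    - [0,0,35,0,0,0,0]
    - [0,0,35,0,0,0,0]
    - [0,0,0,0,0,0,0]

```text
clock: 1.82
position: [0.4801, 0.1466, 0.1566]
tool_rot: [-3.138, -0.006, 2.943]
force: [-1.3, -1.0, -1.6]
grip_width: 0.0853
```

>>> carry_out:
  targets:
    - [0,0,0,0,0,0,0]
    - [0,0,0,0,0,0,0]

```text
clock: 1.98
position: [0.4834, 0.1474, 0.1627]
tool_rot: [3.141, 0.001, 2.942]
force: [0.1, 0.8, 0.2]
grip_width: 0.0854
```

>>> carry_out:
  targets:
    - [-5,-6.7,36,0,0,0,0]
    - [0,0,36,0,0,0,0]
    - [0,0,30,0,0,0,0]
    - [0,0,14,0,0,0,0]
    - [0,0,0,0,0,0,220]

```text
clock: 2.4
position: [0.4863, 0.1395, 0.0444]
tool_rot: [-3.141, -0.002, 2.942]
force: [-0.5, -0.1, 0.1]
grip_width: 0.0754
```

>>> carry_out:
  targets:
    - [0,0,0,0,0,0,255]
    - [0,0,0,0,0,0,255]
    - [0,0,0,0,0,0,255]
    - [0,0,0,0,0,0,255]
    - [0,0,0,0,0,0,255]

```text
clock: 2.82
position: [0.4872, 0.1382, 0.0466]
tool_rot: [-3.141, 0.001, 2.941]
force: [-1.0, -2.8, 20.0]
grip_width: 0.0188
```

>>> carry_out:
  targets:
    - [0,0,0,0,0,0,255]
    - [0,0,0,0,0,0,255]
    - [0,0,0,0,0,0,255]

```text
clock: 3.07
position: [0.4873, 0.1383, 0.0467]
tool_rot: [-3.141, 0.001, 2.941]
force: [-2.4, -7.7, 19.0]
grip_width: 0.0187
```

>>> carry_out:
  targets:
    - [-4,0,0,0,0,0,255]
    - [-8,0,0,0,0,0,255]
    - [-10,0,0,0,0,0,255]
    - [-10,0,0,0,0,0,255]
    - [-8,0,0,0,0,0,255]

```text
clock: 3.48
position: [0.5271, 0.1303, 0.0467]
tool_rot: [-3.141, 0.002, 2.941]
force: [-2.9, -6.5, 17.0]
grip_width: 0.0186
```

>>> carry_out:
  targets:
    - [-6,0,0,0,0,0,255]
    - [-6,0,0,0,0,0,255]
    - [-4,0,0,0,0,0,255]
    - [-2,0,0,0,0,0,255]
    - [0,0,0,0,0,0,255]

```text
clock: 3.9
position: [0.5448, 0.1267, 0.0467]
tool_rot: [-3.142, 0.002, 2.941]
force: [-0.1, -7.0, 13.2]
grip_width: 0.0185
```

>>> carry_out:
  targets:
    - [-1.5,0,0,0,0,0,255]
    - [-1.5,0,0,0,0,0,255]
    - [0,0,0,0,0,0,255]

```text
clock: 4.15
position: [0.5459, 0.1264, 0.0467]
tool_rot: [-3.141, -0.001, 2.941]
force: [-10.9, -5.6, 23.0]
grip_width: 0.0187
```

>>> carry_out:
  targets:
    - [-1.5,0,0,0,0,0,255]
    - [0,0,0,0,0,0,255]
    - [0,0,0,0,0,0,255]
    - [0,0,0,0,0,0,0]
    - [0,0,0,0,0,0,0]

```text
clock: 4.57
position: [0.5482, 0.127, 0.0461]
tool_rot: [3.141, 0.001, 2.942]
force: [-0.3, 0.4, 0.1]
grip_width: 0.0417
```

>>> carry_out:
  targets:
    - [0,0,0,0,0,0,0]
    - [0,0,0,0,0,0,0]
    - [0,0,0,0,0,0,0]
    - [0,0,-10,0,0,0,0]
    - [0,0,-20,0,0,0,0]

```text
clock: 4.98
position: [0.5468, 0.1265, 0.0744]
tool_rot: [-3.14, -0.003, 2.942]
force: [-1.0, -0.4, 0.4]
grip_width: 0.0854
```

>>> carry_out:
  targets:
    - [0,0,-36,0,0,0,0]
    - [0,0,-36,0,0,0,0]
    - [0,0,-36,0,0,0,0]
    - [0,0,-36,0,0,0,0]
    - [0,0,-36,0,0,0,0]

```text
clock: 5.4
position: [0.5475, 0.1266, 0.258]
tool_rot: [3.141, 0.001, 2.942]
force: [0.6, 0.6, -0.4]
grip_width: 0.0852
```

>>> carry_out:
  targets:
    - [0,0,-36,0,0,0,0]
    - [0,0,-36,0,0,0,0]
    - [0,0,0,0,0,0,0]
    - [0,0,0,0,0,0,0]

```text
clock: 5.73
position: [0.5484, 0.1269, 0.3298]
tool_rot: [3.14, 0.003, 2.942]
force: [0.9, 0.1, 0.1]
grip_width: 0.0855
```

Run:
```python
from workcell import bot
import cv2,numpy as np
s=bot.observe();print(s["position"],s["tool_rot"],s["qpos"],s["moment"])
f=bot.grab_frame("wrist"); np.savez("pics/w2.npz",pos=s["position"],rpy=s["tool_rot"],**f); cv2.imwrite("pics/w2.png",f["color"][:,:,::-1])
```

```text
[0.54836448 0.12688042 0.3298383 ] [3.13951636 0.0032908  2.94170144] [-0.44353255  0.33055749  0.14806802  1.64824183 -0.05244142  1.16276904
  1.08817349] [-0.02041982  0.03078492 -0.00948226]
```

View pics/w2.png

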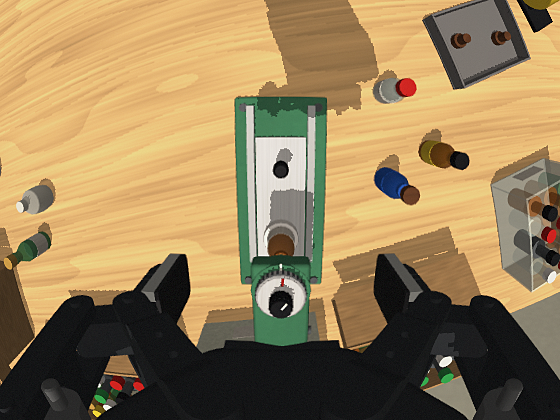

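The shuttle is home in the w2 view. The knob top is at about (282,304), inside the ring with its red mark at (282,281). The post is at (281,169).

Run:
```python
from h import *
np.set_printoptions(precision=4,suppress=True)
f=load("w2");hsv=cv2.cvtColor(f["color"],cv2.COLOR_RGB2HSV)
d=(hsv[...,2]<70).astype(np.uint8);d[:,:262]=0;d[:,302:]=0;d[:284]=0;d[325:]=0
n,l,st,c=cv2.connectedComponentsWithStats(d)
for i in range(1,n):
    if st[i][4]>60: print(st[i],c[i])
i=1+np.argmax(st[1:,4]);x,y,w,h,_=st[i]
# bottom of top disc = far edge; sides
print("knob sides",wray(f,x-.5,y+h-w/2,.219),wray(f,x+w-.5,y+h-w/2,.219),"c",wray(f,x+w/2-.5,y+h-w/2-.5,.219),"far",wray(f,x+w/2,y+h-.5,.219))
r=((hsv[...,0]<8)|(hsv[...,0]>172))&(hsv[...,1]>150);r[:,:262]=0;r[:,302:]=0;r[:270]=0;r[:,302:]=0;r[300:]=0
ys,xs=np.nonzero(r);print("mark",xs.mean(),ys.mean(),wray(f,xs.mean(),ys.mean(),.198))
w=(hsv[...,1]<60)&(hsv[...,2]>110);w[:,:250]=0;w[:,312:]=0;w[:262]=0;w[322:]=0
ys,xs=np.nonzero(w);m=np.argmax(np.bincount(ys));print("ring rows",xs.min(),xs.max(),wray(f,xs.min(),296,.198),wray(f,xs.max(),296,.198))
print("post",wray(f,281,169,.08))
```

```text
[269 291  24  27 515] [280.2117 303.8602]
knob sides [0.644 0.097 0.219] [0.6484 0.1186 0.219 ] c [0.6456 0.1079 0.219 ] far [0.6591 0.1056 0.219 ]
mark 281.95 283.9 [0.6348 0.1115 0.198 ]
ring rows 251 309 [0.6426 0.079  0.198 ] [0.6539 0.1347 0.198 ]
post [0.5453 0.1289 0.08  ]
```

>>> carry_out:
  targets:
    - [-34,0,0,0,0,0,0]
    - [-34,0,0,0,0,0,0]
    - [-33.6,0,0,0,0,0,0]
    - [0,0,10,0,0,-1,0]
    - [0,0,10,0,0,-1,0]

```text
clock: 6.2
position: [0.6482, 0.1058, 0.305]
tool_rot: [-3.14, -0.002, -3.129]
force: [-0.6, -0.1, -0.7]
grip_width: 0.0855
```

>>> carry_out:
  targets:
    - [0,0,10,0,0,-1,0]
    - [0,0,10,0,0,-1,0]
    - [0,0,10,0,0,-1,0]
    - [0,0,10,0,0,-1,0]
    - [0,0,10,0,0,-1,0]

```text
clock: 6.62
position: [0.6468, 0.1066, 0.2556]
tool_rot: [3.141, -0.002, -2.603]
force: [-0.4, -0.1, 0.5]
grip_width: 0.085
```

>>> carry_out:
  targets:
    - [0,0,10,0,0,-1,0]
    - [0,0,10,0,0,-1,0]
    - [0,0,0,0,0,-1,0]
    - [0,0,0,0,0,-1,0]
    - [0,0,0,0,0,0,0]

```text
clock: 7.03
position: [0.6467, 0.1064, 0.2359]
tool_rot: [3.14, -0.002, -2.184]
force: [-0.4, 0.1, 0.9]
grip_width: 0.0859
```

>>> carry_out:
  targets:
    - [0,0,0,0,0,0,0]
    - [0,0,0,0,0,0,0]

```text
clock: 7.2
position: [0.6472, 0.1066, 0.2368]
tool_rot: [3.141, -0.001, -2.193]
force: [-0.1, 0.1, 0.3]
grip_width: 0.0857
```

Run:
```python
from workcell import bot
import cv2,numpy as np
s=bot.observe();print(s["position"],s["tool_rot"],s["qpos"],s["moment"])
f=bot.grab_frame("wrist"); np.savez("pics/w3.npz",pos=s["position"],rpy=s["tool_rot"],**f); cv2.imwrite("pics/w3.png",f["color"][:,:,::-1])
```

```text
[0.64724233 0.10655713 0.23684106] [ 3.14100604e+00 -6.52094196e-04 -2.19318591e+00] [-0.18126297  0.5686285  -0.11235419  1.50059405  0.06855382  1.07709533
  2.21057098] [ 0.03566816  0.01518394 -0.04232257]
```

View pics/w3.png

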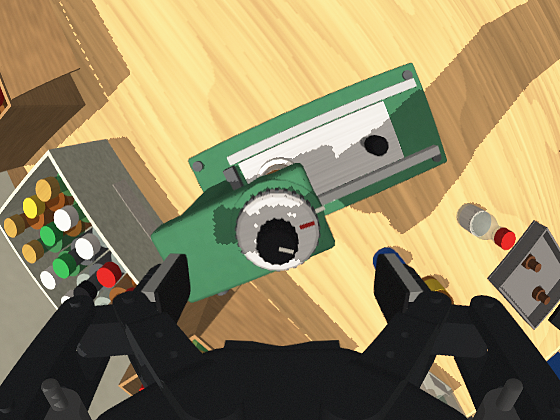

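The w3 view shows the knob at about (277,240), almost midway between the fingers. The ring's red mark is at (307,225).

Run:
```python
from h import *
np.set_printoptions(precision=4,suppress=True)
f=load("w3");hsv=cv2.cvtColor(f["color"],cv2.COLOR_RGB2HSV)
d=(hsv[...,2]<70).astype(np.uint8);d[:,:245]=0;d[:,310:]=0;d[:208]=0;d[268:]=0
n,l,st,c=cv2.connectedComponentsWithStats(d)
i=1+np.argmax(st[1:,4]);print(st[i],c[i])
x,y,w,h,_=st[i]
ct=next(k for k in [max(cv2.findContours((l==i).astype(np.uint8),0,1)[0],key=len)]).reshape(-1,2)
# lower part of blob = top disc outline
low=ct[ct[:,1]>y+h*.55]; P=np.array([wray(f,u,v,.219)[:2] for u,v in low])
A=np.c_[2*P,np.ones(len(P))];s=np.linalg.lstsq(A,(P**2).sum(1),rcond=None)[0];print("circle",s[:2],np.sqrt(s[2]+s[:2]@s[:2]))
print(wray(f,c[i][0],c[i][1],.219),"h .21",wray(f,c[i][0],c[i][1],.21))
R=Ro.from_euler("xyz",f["rpy"]).as_matrix();print("tool-frame offset",R.T@(np.r_[s[:2],.219]-f["pos"]))
r=((hsv[...,0]<8)|(hsv[...,0]>172))&(hsv[...,1]>150);r[:,:290]=0;r[:,325:]=0;r[:210]=0;r[240:]=0
ys,xs=np.nonzero(r);print("mark",wray(f,xs.mean(),ys.mean(),.198))
```

```text
[ 256  218   43   47 1458] [276.5905 240.9328]
circle [0.6496 0.1058] 0.010749186906847246
[0.6482 0.1037 0.219 ] h .21 [0.6504 0.1065 0.21  ]
tool-frame offset [-0.0008 -0.0024  0.0178]
mark [0.633  0.1123 0.198 ]
```

>>> carry_out:
  targets:
    - [-0.8,-2.2,10,0,0,0,0]
    - [0,0,10,0,0,0,0]
    - [0,0,8,0,0,0,0]
    - [0,0,4,0,0,0,0]
    - [0,0,0,0,0,0,100]
  force: 30

```text
clock: 7.67
position: [0.6491, 0.106, 0.2037]
tool_rot: [3.14, -0.002, -2.189]
force: [0.8, 0.2, 0.1]
grip_width: 0.0755
```

>>> carry_out:
  targets:
    - [0,0,0,0,0,0,140]
    - [0,0,0,0,0,0,150]

```text
clock: 7.83
position: [0.6499, 0.1061, 0.2056]
tool_rot: [-3.141, 0.0, -2.189]
force: [0.5, -0.3, -0.1]
grip_width: 0.0517
```

Run:
```python
from workcell import bot
s=bot.observe();print(s["position"],s["tool_rot"],s["force"],s["moment"],s["grip_width"])
```

```text
[0.64991838 0.10613139 0.20557982] [-3.14130699e+00  3.00489263e-04 -2.18945593e+00] [ 0.52348161 -0.25355564 -0.12031954] [-0.01165094 -0.01313156 -0.08085243] 0.05165773823236835
```

>>> carry_out:
  targets:
    - [0,0,0,0,0,0,255]
    - [0,0,0,0,0,0,255]
    - [0,0,0,0,0,0,255]
    - [0,0,0,0,0,0,255]
    - [0,0,0,0,0,0,255]
  force: 30

```text
clock: 8.25
position: [0.6501, 0.106, 0.2058]
tool_rot: [-3.141, 0.001, -2.19]
force: [-0.0, -1.9, 5.1]
grip_width: 0.0203
```

```bash
cat > st.py <<'E'
from workcell import bot
import numpy as np
np.set_printoptions(precision=4,suppress=True)
s=bot.observe();print(s["clock"],s["position"],s["tool_rot"],"F",s["force"],"M",s["moment"],s["grip_width"],"q7",s["qpos"][6],s["joint_efforts"][6])
E
python3 st.py
```

```text
8.25 [0.6501 0.106  0.2058] [-3.1409  0.0006 -2.1895] F [-0.0407 -1.8774  5.1259] M [-0.1921 -0.1499  0.0326] 0.020345775756362088 q7 2.211127017229233 -0.009390399791300297
```

>>> carry_out:
  targets:
    - [0,0,0,0,0,0,255]
    - [0,0,0,0,0,0,255]

```text
clock: 8.42
position: [0.6501, 0.106, 0.2058]
tool_rot: [-3.141, 0.001, -2.19]
force: [1.2, -0.7, 6.4]
grip_width: 0.0208
```

```bash
python3 st.py
```

```text
8.4167 [0.6501 0.106  0.2058] [-3.1409  0.0005 -2.1896] F [ 1.2207 -0.7095  6.3524] M [-0.199  -0.0802  0.0004] 0.02080110455374594 q7 2.211133471163862 -0.008920366235543042
```

>>> carry_out:
  targets:
    - [0,0,0,0,0,0.5,255]
    - [0,0,0,0,0,0.8,255]
    - [0,0,0,0,0,0.8,255]
    - [0,0,0,0,0,0.8,255]
    - [0,0,0,0,0,0.8,255]

```text
clock: 8.83
position: [0.6502, 0.1059, 0.2058]
tool_rot: [-3.141, 0.001, -2.581]
force: [1.7, -2.1, 4.5]
grip_width: 0.0202
```

```bash
python3 st.py
```

```text
8.8333 [0.6502 0.1059 0.2058] [-3.1409  0.001  -2.5812] F [ 1.6877 -2.1451  4.5126] M [-0.3963 -0.3937 -0.0351] 0.02023902053970054 q7 1.871430872953465 2.864377051591873
```

>>> carry_out:
  targets:
    - [0,0,0,0,0,0.8,255]
    - [0,0,0,0,0,0.8,255]
    - [0,0,0,0,0,0.8,255]
    - [0,0,0,0,0,0.8,255]
    - [0,0,0,0,0,0.8,255]

```text
clock: 9.25
position: [0.6503, 0.1057, 0.2058]
tool_rot: [-3.141, 0.001, -3.0]
force: [2.5, -1.9, 4.5]
grip_width: 0.0203
```

```bash
python3 st.py
python3 - <<'E'
from workcell import bot
import cv2,numpy as np
a=bot.grab_frame("scene")["color"][210:310,210:330];b=bot.grab_frame("side")["color"][155:245,225:325]
o=np.hstack([cv2.resize(a,(480,400),interpolation=2),cv2.resize(b,(320,400),interpolation=2)]);cv2.imwrite("pics/k4.png",o[:,:,::-1])
E
```

```text
9.25 [0.6503 0.1057 0.2058] [-3.1411  0.0013 -3.0002] F [ 2.4901 -1.8954  4.5371] M [-0.6152 -0.4803  0.0119] 0.020288380592414366 q7 1.5097285575476178 2.846873179078102
```

View pics/k4.png

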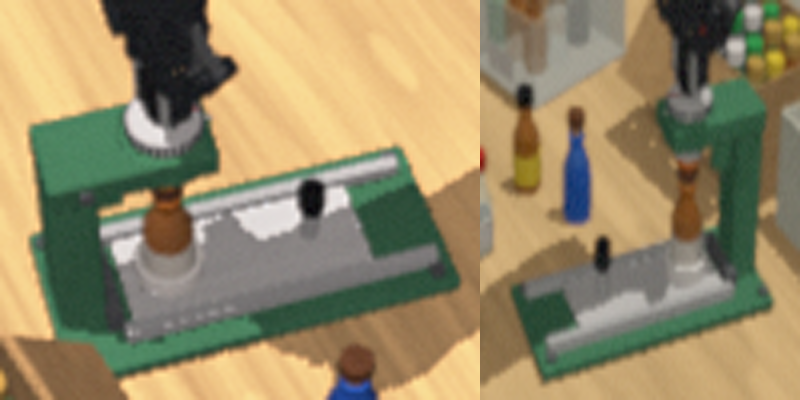

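The k4 view shows the bottle under the head with the pad just above the stopper, the gripper on the knob, and no visible change to the ring.

```bash
cat > mz.py <<'E'
from workcell import bot
import numpy as np,sys
np.set_printoptions(precision=3,suppress=True)
r=[]
for i in range(int(sys.argv[1]) if len(sys.argv)>1 else 6):
    s=bot.observe();r.append(np.r_[s["force"],s["moment"]]);bot.grab_frame("wrist")
r=np.array(r);print(s["clock"],"F/M",r.mean(0),"mz sd",r[:,5].std(),"rot",s["tool_rot"],s["position"],s["grip_width"],"q7",s["qpos"][6])
E
python3 mz.py 8
```

```text
9.7 F/M [ 1.914 -3.161  5.193 -0.681 -0.501 -0.013] mz sd 0.019609708153546457 rot [-3.141  0.001 -2.995] [0.65  0.106 0.206] 0.020383279033940844 q7 1.5144695345947092
```

>>> carry_out:
  targets:
    - [0,0,0,0,0,0.8,255]
    - [0,0,0,0,0,0.8,255]
    - [0,0,0,0,0,0.8,255]
    - [0,0,0,0,0,0.8,255]
    - [0,0,0,0,0,0.8,255]

```text
clock: 10.17
position: [0.6503, 0.1054, 0.2058]
tool_rot: [-3.141, 0.001, 2.865]
force: [2.1, -3.3, 4.0]
grip_width: 0.0203
```

```bash
python3 mz.py 6
```

```text
10.4167 F/M [ 2.233 -4.37   5.386 -0.915 -0.444 -0.04 ] mz sd 0.029631830505498342 rot [-3.141  0.001  2.869] [0.65  0.105 0.206] 0.020672630602645 q7 1.1546592971013936
```

>>> carry_out:
  targets:
    - [0,0,0,0,0,0.8,255]
    - [0,0,0,0,0,0.8,255]
    - [0,0,0,0,0,0.8,255]
    - [0,0,0,0,0,0.8,255]
    - [0,0,0,0,0,0.8,255]

```text
clock: 10.88
position: [0.6502, 0.1052, 0.2058]
tool_rot: [3.141, 0.001, 2.446]
force: [1.5, -4.4, 6.3]
grip_width: 0.0205
```

```bash
python3 mz.py 6
```

```text
11.1333 F/M [ 1.338 -4.957  7.037 -1.118 -0.233  0.023] mz sd 0.027664965305607456 rot [-3.142  0.001  2.45 ] [0.65  0.105 0.206] 0.020198471414255473 q7 0.7971225851125802
```

>>> carry_out:
  targets:
    - [0,0,0,0,0,0.8,255]
    - [0,0,0,0,0,0.8,255]
    - [0,0,0,0,0,0.8,255]
    - [0,0,0,0,0,0.8,255]

```text
clock: 11.52
position: [0.65, 0.1051, 0.2058]
tool_rot: [3.141, 0.001, 2.111]
force: [-1.2, -4.1, 7.2]
grip_width: 0.0205
```

```bash
python3 mz.py 6
```

```text
11.7667 F/M [-0.096 -5.331  7.678 -1.221  0.034  0.036] mz sd 0.019528485999154736 rot [3.142 0.001 2.115] [0.65  0.105 0.206] 0.020277457878714624 q7 0.5126964060004975
```

>>> carry_out:
  targets:
    - [0,0,0,0,0,0.9,255]
    - [0,0,0,0,0,0.9,255]
    - [0,0,0,0,0,0.9,255]
    - [0,0,0,0,0,0.9,255]

```text
clock: 12.15
position: [0.6499, 0.105, 0.2057]
tool_rot: [3.141, 0.001, 1.733]
force: [-1.7, -6.5, 8.2]
grip_width: 0.0204
```

```bash
python3 mz.py 8
```

```text
12.5 F/M [-1.63  -5.917  8.568 -1.279  0.331  0.011] mz sd 0.038841269936085276 rot [3.141 0.001 1.738] [0.65  0.105 0.206] 0.020149998959865748 q7 0.1944880588312898
```

>>> carry_out:
  targets:
    - [0,0,0,0,0,0.6,255]
    - [0,0,0,0,0,0.6,255]
    - [0,0,0,0,0,0,255]

```text
clock: 12.8
position: [0.6498, 0.105, 0.2058]
tool_rot: [3.141, 0.001, 1.608]
force: [-1.2, -5.0, 8.8]
grip_width: 0.0204
```

```bash
python3 mz.py 8
```

```text
13.15 F/M [-1.674 -5.733  8.497 -1.253  0.454  0.013] mz sd 0.031922235857380105 rot [3.141 0.001 1.612] [0.65  0.105 0.206] 0.020101712534015912 q7 0.08884463635728145
```

Run:
```python
from workcell import bot
import cv2,numpy as np
s=bot.observe();f=bot.grab_frame("wrist");np.savez("pics/w5.npz",pos=s["position"],rpy=s["tool_rot"],**f)
a=f["color"][180:330,180:380];g=bot.grab_frame("side");np.savez("pics/s5.npz",**g);b=g["color"][155:245,265:325]
o=np.hstack([cv2.resize(a,(533,400),interpolation=2),cv2.resize(b,(266,400),interpolation=2)]);cv2.imwrite("pics/k5.png",o[:,:,::-1])
```

```text
(no output)
```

View pics/k5.png

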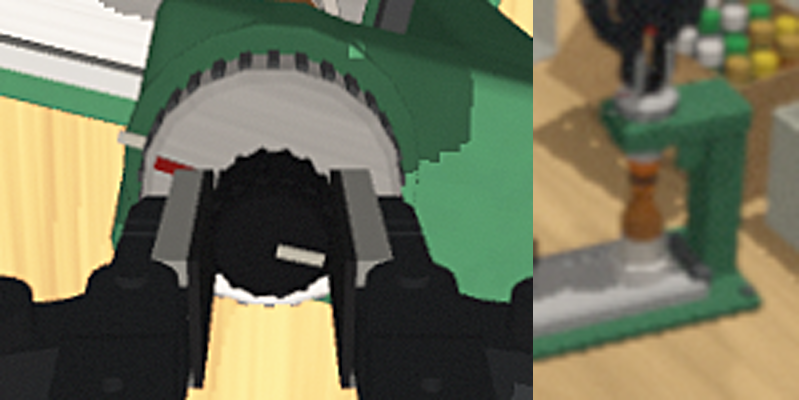

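The knob pointer keeps the same place in the tool view as before, so the grip isn't slipping. The ring mark is where it was. I'll continue in small steps.

>>> carry_out:
  targets:
    - [0,0,0,0,0,0.8,255]
    - [0,0,0,0,0,0,255]

```text
clock: 13.47
position: [0.6498, 0.105, 0.2058]
tool_rot: [3.141, 0.001, 1.524]
force: [-2.6, -5.8, 9.6]
grip_width: 0.0204
```

```bash
python3 mz.py 4
```

```text
13.6167 F/M [-2.561 -6.093  9.216 -1.275  0.526 -0.004] mz sd 0.029292128450551132 rot [3.141 0.001 1.529] [0.65  0.105 0.206] 0.02009848622815275 q7 0.01840461431487887
```

>>> carry_out:
  targets:
    - [0,0,0,0,0,0.7,255]
    - [0,0,0,0,0,0,255]

```text
clock: 13.83
position: [0.6497, 0.105, 0.2057]
tool_rot: [3.141, 0.001, 1.451]
force: [-3.2, -5.9, 8.8]
grip_width: 0.0203
```

```bash
python3 mz.py 4
```

```text
13.9833 F/M [-2.701 -5.866  9.337 -1.228  0.618  0.034] mz sd 0.025531261920671552 rot [3.141 0.001 1.455] [0.65  0.105 0.206] 0.019832191617449032 q7 -0.04308472086342542
```

>>> carry_out:
  targets:
    - [0,0,0,0,0,0.8,255]
    - [0,0,0,0,0,0,255]

```text
clock: 14.2
position: [0.6497, 0.105, 0.2058]
tool_rot: [3.141, 0.001, 1.367]
force: [-3.8, -4.8, 10.8]
grip_width: 0.0204
```

```bash
python3 mz.py 4
```

```text
14.35 F/M [-3.545 -5.831  9.772 -1.228  0.652  0.011] mz sd 0.02386132700694566 rot [3.141 0.001 1.372] [0.65  0.105 0.206] 0.020428583545663955 q7 -0.1133768641375404
```

>>> carry_out:
  targets:
    - [0,0,0,0,0,0.7,255]
    - [0,0,0,0,0,0,255]

```text
clock: 14.57
position: [0.6496, 0.105, 0.2057]
tool_rot: [3.142, 0.001, 1.294]
force: [-2.9, -5.8, 10.3]
grip_width: 0.0203
```

```bash
python3 mz.py 4
```

```text
14.7167 F/M [-3.206 -5.737  9.63  -1.228  0.755  0.025] mz sd 0.021099277460363663 rot [3.141 0.001 1.298] [0.65  0.105 0.206] 0.020334624366334708 q7 -0.17474561890764487
```

>>> carry_out:
  targets:
    - [0,0,0,0,0,0.9,255]
    - [0,0,0,0,0,0,255]

```text
clock: 14.93
position: [0.6496, 0.105, 0.2057]
tool_rot: [3.142, 0.001, 1.198]
force: [-3.9, -5.5, 10.9]
grip_width: 0.0204
```

```bash
python3 mz.py 4
```

```text
15.0833 F/M [-4.05  -5.788  9.678 -1.245  0.839  0.004] mz sd 0.014539959669583545 rot [3.141 0.001 1.204] [0.65  0.105 0.206] 0.020103430959835057 q7 -0.2536321878592952
```

>>> carry_out:
  targets:
    - [0,0,0,0,0,0.8,255]
    - [0,0,0,0,0,0,255]

```text
clock: 15.3
position: [0.6496, 0.105, 0.2057]
tool_rot: [3.142, 0.001, 1.115]
force: [-4.8, -5.2, 10.6]
grip_width: 0.0204
```

```bash
python3 mz.py 4
```

```text
15.45 F/M [-4.16  -5.36  10.463 -1.183  0.895  0.009] mz sd 0.03411261689914606 rot [3.141 0.001 1.12 ] [0.65  0.105 0.206] 0.02050958129394511 q7 -0.32367883705867784
```

>>> carry_out:
  targets:
    - [0,0,0,0,0,0.9,255]
    - [0,0,0,0,0,0,255]

```text
clock: 15.67
position: [0.6495, 0.1051, 0.2057]
tool_rot: [3.142, 0.001, 1.02]
force: [-4.8, -4.6, 11.3]
grip_width: 0.0202
```

```bash
python3 mz.py 4
```

```text
15.8167 F/M [-4.376 -5.194 10.843 -1.154  1.009  0.029] mz sd 0.013295736437990107 rot [3.141 0.001 1.026] [0.65  0.105 0.206] 0.020395541991778274 q7 -0.40249305432248195
```

>>> carry_out:
  targets:
    - [0,0,0,0,0,0.8,255]
    - [0,0,0,0,0,0,255]

```text
clock: 16.03
position: [0.6495, 0.1051, 0.2057]
tool_rot: [3.142, 0.001, 0.937]
force: [-5.4, -3.9, 10.9]
grip_width: 0.0201
```

```bash
python3 mz.py 4
python3 - <<'E'
from workcell import bot
import cv2,numpy as np
g=bot.grab_frame("side");np.savez("pics/s6.npz",**g);c=g["color"];o=np.load("pics/s5.npz")["color"]
w=bot.grab_frame("scene");np.savez("pics/c6.npz",**w)
z=lambda a:cv2.resize(a[182:220,278:303],(266,404),interpolation=2)
o=np.hstack([z(o),z(c),cv2.resize(w["color"][240:290,255:287],(260,404),interpolation=2)]);cv2.imwrite("pics/k6.png",o[:,:,::-1])
E
```

```text
16.1833 F/M [-5.244 -4.995 11.163 -1.114  1.117  0.069] mz sd 0.018428192313864396 rot [3.141 0.001 0.942] [0.649 0.105 0.206] 0.02051503592241392 q7 -0.4724744234777597
```

View pics/k6.png

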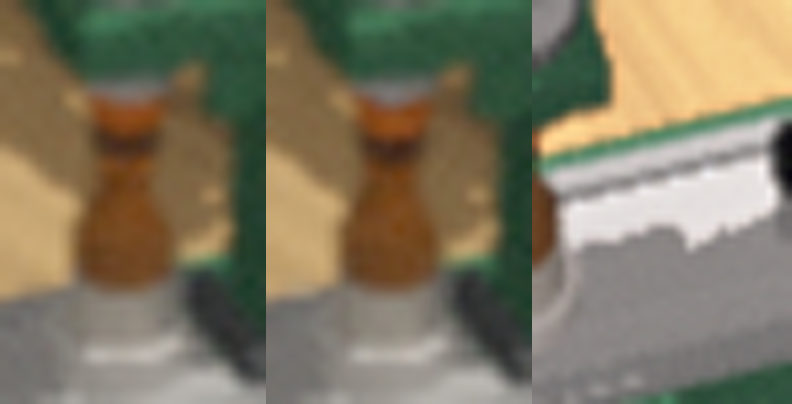

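The side crops show the orange pad on the stopper. The light cork band under the head was visible at 2.48 rad and is almost gone now, so the stopper is close to home.

```bash
python3 mz.py 14
```

```text
16.9833 F/M [-4.756 -5.    10.787 -1.13   1.055  0.066] mz sd 0.02552038614454308 rot [3.142 0.001 0.942] [0.649 0.105 0.206] 0.02051109760603293 q7 -0.4723747488087644
```

The offset is consistent. Free turning read −0.025 against a true 0.012, and sinking read 0.013 against 0.05. The current 0.067 then means 0.104 N m, or about 29 N. I held it for over a second and will now wind back up.

>>> carry_out:
  targets:
    - [0,0,0,0,0,-0.6,255]
    - [0,0,0,0,0,-0.8,255]
    - [0,0,0,0,0,-0.8,255]
    - [0,0,0,0,0,-0.8,255]
    - [0,0,0,0,0,-0.8,255]

```text
clock: 17.45
position: [0.6497, 0.105, 0.2057]
tool_rot: [3.141, 0.001, 1.344]
force: [-2.9, -5.9, 8.6]
grip_width: 0.0204
```

>>> carry_out:
  targets:
    - [0,0,0,0,0,-0.8,255]
    - [0,0,0,0,0,-0.8,255]
    - [0,0,0,0,0,-0.8,255]
    - [0,0,0,0,0,-0.8,255]
    - [0,0,0,0,0,-0.8,255]

```text
clock: 17.87
position: [0.6499, 0.105, 0.2057]
tool_rot: [3.141, 0.001, 1.763]
force: [-1.2, -6.6, 8.0]
grip_width: 0.0203
```

>>> carry_out:
  targets:
    - [0,0,0,0,0,-0.8,255]
    - [0,0,0,0,0,-0.8,255]
    - [0,0,0,0,0,-0.8,255]
    - [0,0,0,0,0,-0.8,255]
    - [0,0,0,0,0,-0.8,255]

```text
clock: 18.28
position: [0.6501, 0.1051, 0.2058]
tool_rot: [3.141, 0.001, 2.182]
force: [-0.2, -6.3, 6.4]
grip_width: 0.0204
```

```bash
python3 mz.py 6
```

```text
18.5333 F/M [ 0.468 -5.201  6.3   -1.053 -0.103  0.007] mz sd 0.01599374036753984 rot [3.141 0.001 2.178] [0.65  0.105 0.206] 0.02021198534144867 q7 0.5655048307193893
```

>>> carry_out:
  targets:
    - [0,0,0,0,0,0,0]
    - [0,0,0,0,0,0,0]
    - [0,0,0,0,0,0,0]
    - [0,0,0,0,0,0,0]
    - [0,0,0,0,0,0,0]

```text
clock: 19.0
position: [0.6496, 0.1063, 0.2052]
tool_rot: [-3.141, -0.0, 2.178]
force: [-0.8, -0.2, -0.3]
grip_width: 0.0791
```

>>> carry_out:
  targets:
    - [0,0,0,0,0,0,0]
    - [0,0,-5,0,0,0,0]
    - [0,0,-15,0,0,0,0]
    - [0,0,-20,0,0,0,0]
    - [0,0,0,0,0,0,0]

```text
clock: 19.42
position: [0.6511, 0.106, 0.2491]
tool_rot: [3.137, 0.002, 2.177]
force: [1.0, 0.2, 1.7]
grip_width: 0.0856
```

Run:
```python
from workcell import bot
from h import *
s=bot.observe();print(s["position"],s["tool_rot"],s["force"],s["moment"],s["grip_width"])
f=bot.grab_frame("wrist");np.savez("pics/w7.npz",pos=s["position"],rpy=s["tool_rot"],**f)
g=bot.grab_frame("side");np.savez("pics/s7.npz",**g)
o=np.hstack([f["color"][60:360,130:430],cv2.resize(g["color"][182:220,278:303],(198,300),interpolation=2),cv2.resize(g["color"][155:245,225:325],(280,300))])
cv2.imwrite("pics/k7.png",o[:,:,::-1])
```

```text
[0.65111932 0.1060336  0.2491227 ] [3.13746149e+00 1.73556107e-03 2.17727212e+00] [0.9551603  0.22398951 1.69379652] [ 0.04156875 -0.00164218  0.00569035] 0.08558300678066322
```

View pics/k7.png

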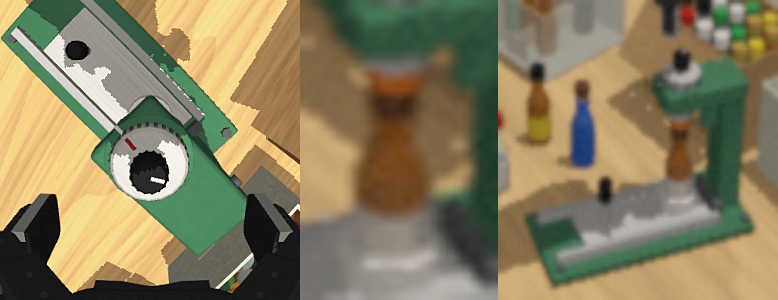

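The w7 view shows the pad lifted off the stopper head and the ring mark unmoved. But the unwinding moment (0.007) doesn't fit the offset I assumed, so I'll check the free-hand bias before relying on the 29 N.

```bash
python3 mz.py 16
python3 - <<'E'
from h import *
np.set_printoptions(precision=4,suppress=True)
# column profile through the stopper in side pictures (rows 188-212), mean of 3 columns at the axis
for n in("side0","s5","s6","s7"):
    c=load(n)["color"].astype(int)
    print(n);
    if n!="side0":print(c[186:206,288:291].mean(1).astype(int).tolist())
E
```

```text
20.2667 F/M [ 0.13   0.007  0.022 -0.011  0.007 -0.003] mz sd 0.028370495812737977 rot [-3.142  0.     2.177] [0.65  0.106 0.245] 0.08541678326602438 q7 0.5514000142405333
side0
s5
[[47, 85, 60], [48, 83, 60], [55, 83, 64], [82, 93, 82], [117, 110, 103], [130, 98, 79], [137, 77, 36], [132, 70, 24], [104, 57, 23], [74, 45, 27], [86, 54, 32], [113, 66, 31], [111, 65, 24], [107, 63, 26], [114, 67, 27], [118, 71, 30], [120, 71, 29], [119, 74, 32], [117, 74, 34], [111, 69, 32]]
s6
[[51, 86, 62], [47, 82, 59], [53, 83, 64], [82, 94, 83], [116, 113, 108], [121, 101, 93], [132, 77, 44], [141, 77, 25], [128, 69, 27], [81, 46, 26], [71, 44, 29], [90, 53, 24], [110, 64, 24], [110, 66, 27], [114, 68, 24], [119, 70, 29], [119, 73, 34], [119, 71, 29], [117, 73, 34], [110, 69, 31]]
s7
[[47, 84, 60], [46, 82, 58], [51, 80, 60], [81, 91, 80], [117, 108, 102], [131, 98, 80], [139, 77, 34], [127, 67, 24], [81, 47, 25], [67, 41, 26], [71, 43, 21], [92, 56, 26], [106, 60, 19], [106, 61, 19], [115, 69, 28], [120, 71, 29], [120, 72, 30], [118, 72, 28], [118, 74, 35], [111, 69, 34]]
```

The free-hand bias is near zero, so the press may have been only 12–18 N. I'll regrip and press again with better-averaged moments. That costs nothing if the stopper is already home.

>>> carry_out:
  targets:
    - [-0.4,-0.5,10,0,0,0,0]
    - [0,0,15,0,0,0,0]
    - [0,0,10,0,0,0,0]
    - [0,0,4.5,0,0,0,0]
    - [0,0,0,0,0,0,150]
  force: 30

```text
clock: 20.73
position: [0.649, 0.1054, 0.2044]
tool_rot: [-3.14, -0.001, 2.177]
force: [0.5, -0.5, -0.3]
grip_width: 0.0754
```

>>> carry_out:
  targets:
    - [0,0,0,0,0,0,255]
    - [0,0,0,0,0,0,255]
    - [0,0,0,0,0,0,255]
    - [0,0,0,0,0,0,255]
    - [0,0,0,0,0,0,255]

```text
clock: 21.15
position: [0.6498, 0.1055, 0.2064]
tool_rot: [3.141, 0.0, 2.177]
force: [-2.0, 0.3, 4.0]
grip_width: 0.0201
```

>>> carry_out:
  targets:
    - [0,0,0,0,0,0,255]
    - [0,0,0,0,0,0.4,255]
    - [0,0,0,0,0,0.8,255]
    - [0,0,0,0,0,0.8,255]
    - [0,0,0,0,0,0.8,255]

```text
clock: 21.57
position: [0.6498, 0.1055, 0.2063]
tool_rot: [3.141, -0.0, 1.88]
force: [-1.8, -0.5, 4.9]
grip_width: 0.0202
```

>>> carry_out:
  targets:
    - [0,0,0,0,0,0.8,255]
    - [0,0,0,0,0,0.8,255]
    - [0,0,0,0,0,0.8,255]
    - [0,0,0,0,0,0.8,255]
    - [0,0,0,0,0,0,255]

```text
clock: 21.98
position: [0.6498, 0.1055, 0.2063]
tool_rot: [3.141, 0.0, 1.543]
force: [-1.2, 0.1, 6.8]
grip_width: 0.0202
```

```bash
python3 mz.py 10
```

```text
22.4333 F/M [-1.313 -0.36   6.439 -0.05   0.346 -0.039] mz sd 0.0254586816244545 rot [ 3.141 -0.     1.549] [0.65  0.105 0.206] 0.020383638800379297 q7 0.035091346612584624
```

>>> carry_out:
  targets:
    - [0,0,0,0,0,0.7,255]
    - [0,0,0,0,0,0.7,255]
    - [0,0,0,0,0,0.7,255]
    - [0,0,0,0,0,0.7,255]
    - [0,0,0,0,0,0,255]

```text
clock: 22.9
position: [0.6498, 0.1055, 0.2063]
tool_rot: [3.141, -0.0, 1.251]
force: [-2.4, -0.6, 8.1]
grip_width: 0.0201
```

```bash
python3 mz.py 8
```

```text
23.25 F/M [-1.723 -0.384  6.597 -0.054  0.329 -0.015] mz sd 0.029943845384859235 rot [ 3.141 -0.     1.256] [0.65  0.105 0.206] 0.02038822237941661 q7 -0.21075847795950786
```

>>> carry_out:
  targets:
    - [0,0,0,0,0,0.8,255]
    - [0,0,0,0,0,0,255]

```text
clock: 23.47
position: [0.6498, 0.1055, 0.2063]
tool_rot: [3.141, -0.0, 1.167]
force: [-1.3, -0.0, 8.4]
grip_width: 0.0202
```

```bash
python3 mz.py 8
```

```text
23.8167 F/M [-1.594 -0.39   7.006 -0.036  0.356 -0.011] mz sd 0.033466469000967454 rot [ 3.141 -0.     1.172] [0.65  0.105 0.206] 0.020483801019652897 q7 -0.2808742149565647
```

>>> carry_out:
  targets:
    - [0,0,0,0,0,0.8,255]
    - [0,0,0,0,0,0.4,255]
    - [0,0,0,0,0,0,255]

```text
clock: 24.12
position: [0.6498, 0.1055, 0.2063]
tool_rot: [3.141, -0.0, 1.043]
force: [-1.7, -0.3, 7.0]
grip_width: 0.0202
```

```bash
python3 mz.py 10
```

```text
24.5667 F/M [-1.414 -0.035  6.993 -0.031  0.36  -0.003] mz sd 0.021102234602524646 rot [ 3.141 -0.001  1.046] [0.65  0.105 0.206] 0.020011787018688283 q7 -0.3859458373492514
```

>>> carry_out:
  targets:
    - [0,0,0,0,0,0.6,255]
    - [0,0,0,0,0,0.4,255]
    - [0,0,0,0,0,0,255]

```text
clock: 24.87
position: [0.6498, 0.1055, 0.2064]
tool_rot: [3.141, -0.001, 0.939]
force: [-2.0, 0.8, 8.1]
grip_width: 0.0204
```

```bash
python3 mz.py 9
```

```text
25.2667 F/M [-1.791 -0.097  7.706 -0.043  0.412  0.064] mz sd 0.01431860169726883 rot [ 3.141 -0.001  0.942] [0.65  0.105 0.206] 0.020115615799561233 q7 -0.47345623046125085
```

>>> carry_out:
  targets:
    - [0,0,0,0,0,0.4,255]
    - [0,0,0,0,0,0,255]

```text
clock: 25.48
position: [0.6498, 0.1055, 0.2064]
tool_rot: [3.141, -0.001, 0.897]
force: [-2.0, 1.0, 8.1]
grip_width: 0.0204
```

```bash
python3 mz.py 12
```

```text
26.0333 F/M [-1.914 -0.078  7.692 -0.057  0.413  0.088] mz sd 0.021933131861394246 rot [ 3.141 -0.001  0.9  ] [0.65  0.106 0.206] 0.02034986882113933 q7 -0.5084199302928324
```

The moment rose again at the stiff rate, by 0.024 N m for 0.042 rad, so the stopper is home and pressed at about 24–34 N whichever bias applies. Now I'll wind up, release and lift.

>>> carry_out:
  targets:
    - [0,0,0,0,0,-0.6,255]
    - [0,0,0,0,0,-0.8,255]
    - [0,0,0,0,0,-0.8,255]
    - [0,0,0,0,0,-0.8,255]
    - [0,0,0,0,0,-0.8,255]

```text
clock: 26.5
position: [0.6498, 0.1055, 0.2063]
tool_rot: [3.141, -0.0, 1.302]
force: [-1.6, -1.0, 6.8]
grip_width: 0.0207
```

>>> carry_out:
  targets:
    - [0,0,0,0,0,-0.8,255]
    - [0,0,0,0,0,-0.8,255]
    - [0,0,0,0,0,-0.8,255]
    - [0,0,0,0,0,-0.8,255]
    - [0,0,0,0,0,-0.8,255]

```text
clock: 26.92
position: [0.6498, 0.1055, 0.2063]
tool_rot: [3.141, -0.0, 1.721]
force: [-1.3, -0.3, 5.4]
grip_width: 0.0202
```

>>> carry_out:
  targets:
    - [0,0,0,0,0,-0.8,255]
    - [0,0,0,0,0,-0.8,255]
    - [0,0,0,0,0,-0.8,255]
    - [0,0,0,0,0,-0.8,255]
    - [0,0,0,0,0,0,255]

```text
clock: 27.33
position: [0.6498, 0.1055, 0.2063]
tool_rot: [3.141, -0.0, 2.057]
force: [-0.9, 0.4, 6.7]
grip_width: 0.0203
```

>>> carry_out:
  targets:
    - [0,0,0,0,0,0,0]
    - [0,0,0,0,0,0,0]
    - [0,0,0,0,0,0,0]
    - [0,0,0,0,0,0,0]
    - [0,0,0,0,0,0,0]

```text
clock: 27.75
position: [0.6495, 0.1055, 0.2056]
tool_rot: [-3.141, 0.0, 2.051]
force: [-0.7, 1.3, 0.1]
grip_width: 0.0795
```

>>> carry_out:
  targets:
    - [0,0,0,0,0,0,0]
    - [0,0,-8,0,0,0,0]
    - [0,0,-25,0,0,0,0]
    - [0,0,-30,0,0,0,0]
    - [0,0,-30,0,0,0,0]

```text
clock: 28.17
position: [0.6493, 0.1053, 0.3003]
tool_rot: [-3.141, 0.0, 2.051]
force: [0.1, 0.8, 0.2]
grip_width: 0.0853
```

>>> carry_out:
  targets:
    - [0,0,0,0,0,0,0]
    - [0,0,0,0,0,0,0]
    - [0,0,0,0,0,0,0]

```text
clock: 28.42
position: [0.6494, 0.1055, 0.2988]
tool_rot: [-3.142, -0.0, 2.052]
force: [-0.8, 0.9, -0.1]
grip_width: 0.0854
```

Run:
```python
from workcell import bot
from h import *
s=bot.observe();print(s["clock"],s["position"],s["tool_rot"],s["force"],s["grip_width"])
f=bot.grab_frame("wrist");f.update(pos=s["position"],rpy=s["tool_rot"])
g=bot.grab_frame("side");c=bot.grab_frame("scene")
o=np.hstack([f["color"][60:360,130:430],cv2.resize(g["color"][182:220,278:303],(198,300),interpolation=2),cv2.resize(c["color"][180:360,190:370],(300,300))])
cv2.imwrite("pics/k8.png",o[:,:,::-1])
hsv=cv2.cvtColor(f["color"],cv2.COLOR_RGB2HSV)
r=((hsv[...,0]<8)|(hsv[...,0]>172))&(hsv[...,1]>150);r[:,:200]=0;r[:,360:]=0;r[:150]=0;r[280:]=0
n,l,st,ce=cv2.connectedComponentsWithStats(r.astype(np.uint8))
for i in range(1,n):
    if st[i][4]>15:print("red",st[i],wray(f,*ce[i],.198))
```

```text
28.4167 [0.64937051 0.10551667 0.2987876 ] [-3.14152605e+00 -1.72971519e-04  2.05177496e+00] [-0.77296503  0.93339509 -0.06161946] 0.08541578838338018
red [260 185  10   9  29] [0.63257343 0.11204578 0.198     ]
```

View pics/k8.png

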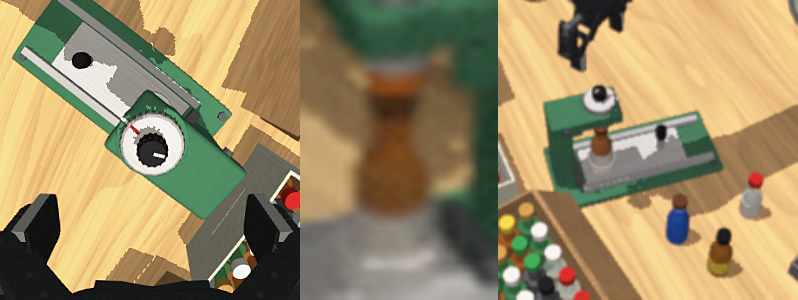

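The ring mark is at (0.6326, 0.1120), against (0.633, 0.1123) before, so the ring didn't move. The pad is off the stopper, the bottle is upright under the head, and the gripper is clear.

```bash
python3 -c "
from workcell import bot
print(bot.job_done())"
```

```text
the job is handed in; nothing more can be done
None
```

The job is handed in. The shuttle is home, the stopper is pressed down, and the pad is wound back up about 3.7 mm with the gripper clear of everything. `job_done` gave no verdict, so success rests on my own checks.

- **Shuttle:** I gripped the post and pushed it 59.8 mm until the force rose at the stop. It still looks home in the last pictures.
- **Pressing:** I wound the inner knob about 3.15 rad clockwise, wound it back up to check, then pressed a second time in a fresh grasp.
- **Ring:** the red mark measured within 0.5 mm of its position before I touched the knob.
- **Last pictures:** the bottle stands upright under the head with the pad off the stopper. The bystanders in view look undisturbed; I did not measure them.

**Press force:** I can't state it exactly. The wrist moment was noisy (about 0.025 N m per reading). It also read lower than expected while gripping and turning freely, though it read zero with the hand empty.
- **First press:** about 29 N if that offset is allowed for, about 18 N if not. That is why I pressed again.
- **Second press:** about 34 N allowing for the offset, about 24 N if not, and below 50 N either way. The moment kept rising at the stiff rate expected once the stopper sits on the rim, so I take it as home.

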